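Stack the drying trays and stand the finial on top

ROBOT

A 7-joint arm with a two-finger parallel gripper is mounted at the origin on the work surface. World frame = base frame: x ahead of the robot, y to its left, z up, the work surface at z = 0. Lengths are in m, angles in rad, forces in N, time in s.
With the tool pointing down it reaches from about 0.425 to 0.875 m from the base axis. Payload 8.4 kg.
Tool frame: the origin (TCP) lies between the finger pads; the fingertips stand 19 mm ahead of it and the grasp point (between the pads) is the TCP; z points along the fingers, y is the line along which they close (so a half turn about z gives the same grasp; the last joint's range is limited). The gripper opens to 87 mm and grips with 3 to 60 N. Pads are 19 mm wide; open, the fingers measure 117 mm over their backs; the gripper's body (75 mm by 190 mm) begins 51 mm behind the grasp point.
Start: joints at [1.228, 0.333, 0.04, 1.465, -0.013, 1.343, -0.059], TCP at [0.157, -0.631, 0.242] pointing down, gripper open.
Joint ranges: [-2.58, 2.58], [-0.38, 2.09], [-1.3, 1.39], [0.25, 2.4], [-1.5, 4.64], [0.08, 2.09], [-2.65, 2.65]. Speed limits (rad/s): [2.22, 2.22, 2.79, 2.79, 3.14, 3.14, 3.14].

INTERFACE

Orientations are given as a unit quaternion [x, y, z, w].
In Python, from bench import manip, capture, cut_out gives the robot as it stands.
- The arm moves only by the tool send_rows, never from a script. Its argument "series" is one flat list of numbers, 4 for each row, row after row: the shift along the tool's x, y, z in cm, then the turn about the tool's z in rad. A call has 1 to 8 rows; each row shifts and turns the commanded pose from where the row before left it, along the tool's axes as they then stand; what a row does not reach is not made up. A row lasts 1/8 s, in which the tool goes at most 62.5 mm and 10.7 degrees, less where a joint would pass 70% of its speed; a pose out of reach is approached as far as the arm can. A call with a gripper value outside its range is refused whole. "jaw" is the opening, from -1 (shut) to 1 (fully open), so that 0 is half open, set as the call begins (left out, the last holds). The fingers move at their own pace and stop on an object; "force" is the grip in N (left out, the last holds). Time passes only in rows, so rows that do not move let the fingers close. It gives the time, the measured TCP pose, the force, the opening and the grip force at its end, in the units of the state.
- manip.state(): the state, without advancing time (a new reading comes with each control period).
- capture(name): name is "scene" or "top"; returns a dict with "img" (400x640x3 uint8, red, green, blue), "fx", "fy", "cx", "cy" (pixels), "D" ([k1, k2, p1, p2, k3] as OpenCV has them; the pictures are not rectified), "R" (3x3) and "t" (3): a world point X has camera coordinates R X + t. Camera axes: x right, y down, z forward; pixel columns grow to the right and rows downward; lengths in m; the calibration is good to about 2 mm. A picture is of the moment at which its call begins. There is no depth.
- manip.job_done(): hands the job in; it is judged then, once.
Trained networks look in the newest picture that a camera, given by its name, has taken for a name from the list of things; names that differ only in an ending like _2 or _b are one class to them, and where a whole thing is asked for, a point or a joint stands for the part that bears it (a point fixed in the world has none). Each returns a list of dicts, best first, with "score" (0 to 1); they miss things now and then, are a little off and sometimes report something else, mostly with a low value. They report only what shows in the picture. A call takes as long as a camera call. They do not tell look-alikes from the thing itself.
- cut_out(label, camera): "mask" (400x640 bool, what is visible of it) and "box" ([left, top, right, bottom] in pixels, round what is visible of it).
The state is a dict: "time_s": time; "q": joint angles; "qd": joint speeds; "tau": joint torques, N m; "ee_pos": TCP position; "tcp_rot": TCP orientation; "force": force on the tool from outside, world axes, zero at the start; "moment": the same for the moment, N m; "width": opening from 0.0 (shut) to 1.0 (fully open); "finger_force": force on a finger pad.
Only numpy, scipy, OpenCV 4.12 (cv2) and the standard library are available. Lean on these libraries where they do the work, as an engineer would, in place of code of your own. Each camera call takes 0.05 s, during which the arm holds its last target. There are 200 camera calls.

TASK

Get the casting trays ready for the drying cupboard: stack them squarely on the middle of the white board, lined up with it, the deep one at the bottom, then the middle one with the cross wall, then the shallow one, each turned end for end to the tray below (thumb tabs at opposite ends) so that it sits level up on the rim lugs and does not nest. Then stand the plaster finial upright on the floor of the top tray. Never let the finial fall over, and leave the flat rosette and the jar where they are.

Things in the scene. Friction and masses are not known exactly. Their poses are not given: they have to be found in the camera images.
- deep_tray: Deep grey tray, empty, 64 mm high, 0.26 kg. All three trays: 133 mm long (own x), 66 wide (own y), with a flat thumb tab (30 wide, 9 mm out) at the +x end of the rim; origin at the underside's centre, z up; grip across the width at mid-length near the rim. The lowest 20 mm are a narrower foot, 118 x 53 mm, that enters another tray's 128 x 61 mm opening, centres in line.
- split_tray: Middle tray, like the deep one but 52 mm high, 0.22 kg, with one cross wall inside. In each tray four lugs lie 6 mm under the rim, two at x = +46, two at x = -22 mm, and the foot is recessed there: with tabs at the same end a tray drops 20 mm in and nests; turned half round, its floor rests on the lugs 6 mm under the lower rim. Underside then 58 mm above the deep tray's underside.
- shallow_tray: Shallow tray, like the deep one but 40 mm high, 0.18 kg, with two low ribs (8 mm high) across its 2.5 mm thick floor. Rightly stacked (tab opposite to the middle tray's tab) its underside is 46 mm above the middle tray's underside.
- pocket (a point): Middle of the shallow tray's floor pocket between the two ribs, on the floor's upper face, 12 mm from the tray's centre towards the tab; the pocket is 45 mm (lengthwise) by 48 mm. Best place for the finial.
- board: White-topped plywood board fixed to the bench, 190 mm (own x) by 120 mm (own y), 16 mm thick. Origin: centre of its underside.
- finial: Small white plaster finial (turned post with a domed top), 100 mm tall, standing upright; round foot 36 mm across, plain round shank 29 mm across from 44 to 86 mm above the foot: grip it there, high enough that the fingers stay above the tray's rim. Origin: centre of the foot's underside, z up. About 0.1 kg.
- rosette: Flat round plaster rosette, 64 mm across, 22 mm high; a bystander. Origin: centre of the underside.
- jar: Glass jar with steel lid, 48 mm across, 60 mm tall; a bystander. Origin: centre of the underside.
Not all that is in view belongs to the job. Leave any yellow look-alike of the deep_tray alone. Leave any turquoise or yellow look-alike of the split_tray alone.

How it is judged:
By the outcome, as a careful person would: the job done as asked, in the order asked, and still so for the second after the job is handed in, with the robot touching nothing.
It also fails if it takes over 128 s, if anything falls off the work surface, if the arm or the gripper's body presses on something with over 40 N, if the wrist force passes 120 N, or if a joint passes its speed limit or range.

## Working session

There is one attempt and no reset: what is moved stays moved. The work goes in short steps, Python scripts to look and compute and a tool call to move; the robot and the scene stay as the last step left them, time stands still between calls to the robot, and variables do not carry over. Pictures are saved under pics/ and viewed, at most 14 in all, crops included, and the job is handed in when it is done.

Besides the shell and the picture viewer there is one more tool, called after "Emit:" as name(argument=value, ...), one argument or row to a line, values as JSON. send_rows: Moves the arm, as the interface text tells. Its arguments: {"type":"object","properties":{"series":{"type":"array"},"jaw":{"type":"number"},"force":{"type":"number"}},"required":["series"]}

```bash
mkdir -p pics; ls; cat > h.py <<'E'
from bench import manip, capture, cut_out
import cv2, numpy as np
def shot(n,f):
    c=capture(n); cv2.imwrite('pics/'+f+'.png',c['img'][:,:,::-1]); return c
E
python3 - <<'E'
from h import *
for n in('scene','top'):
    c=shot(n,n+'0')
    print(n,c['fx'],c['fy'],c['cx'],c['cy'],c['D'],np.round(-c['R'].T@c['t'],3),np.round(c['R'],3).tolist())
    for l in ['deep_tray','split_tray','shallow_tray','board','finial','rosette','jar']:
        print(l,[(round(d['score'],2),[int(v) for v in d['box']]) for d in cut_out(l,n)][:5])
s=manip.state(); print(s['time_s'],s['ee_pos'],s['tcp_rot'],s['width'])
E
```

```text
pics
scene 374.57122549790506 374.57122549790506 310.45963699937874 204.7700303902292 [-0.07474296  0.          0.          0.          0.        ] [ 1.058 -0.485  0.896] [[0.622, 0.783, -0.005], [0.597, -0.478, -0.644], [-0.507, 0.398, -0.765]]
deep_tray [(0.9, [376, 138, 416, 172]), (0.73, [339, 112, 382, 144]), (0.35, [206, 241, 263, 278])]
split_tray [(0.96, [204, 245, 264, 276]), (0.77, [186, 191, 234, 229]), (0.59, [130, 226, 181, 256]), (0.56, [391, 205, 415, 224])]
shallow_tray [(0.94, [279, 196, 316, 241]), (0.34, [328, 167, 377, 213])]
board [(0.87, [327, 166, 377, 213])]
finial []
rosette [(0.71, [392, 203, 415, 223])]
jar [(0.73, [373, 139, 418, 171]), (0.71, [318, 258, 336, 288]), (0.44, [207, 242, 266, 277])]
top 506.894583184697 506.894583184697 321.56033399286224 194.79612109131202 [0.02129614 0.         0.         0.         0.        ] [ 0.236 -0.055  1.277] [[-0.0, -1.0, 0.009], [-0.982, -0.002, -0.191], [0.191, -0.009, -0.982]]
deep_tray [(0.97, [136, 233, 171, 291]), (0.85, [133, 168, 194, 205])]
split_tray [(0.81, [452, 232, 517, 290]), (0.66, [395, 155, 450, 210]), (0.56, [378, 244, 441, 284])]
shallow_tray [(0.58, [305, 163, 366, 212])]
board [(0.15, [395, 154, 450, 209])]
finial [(0.74, [299, 102, 309, 129])]
rosette [(0.65, [214, 110, 244, 140])]
jar []
0.8 [ 0.15692636 -0.6307568   0.2415601 ] [9.92575983e-01 1.21626138e-01 9.84334627e-06 2.39508568e-06] 1.0005213467379501
```

```bash
python3 - <<'E'
import cv2
a=cv2.imread('pics/top0.png'); cv2.imwrite('pics/top0c.png',cv2.resize(a[80:310,120:540],None,fx=1.9,fy=1.9,interpolation=3))
a=cv2.imread('pics/scene0.png'); cv2.imwrite('pics/scene0c.png',cv2.resize(a[90:310,120:430],None,fx=2.5,fy=2.5,interpolation=3))
E
```

```text
(no output)
```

View pics/top0c.png

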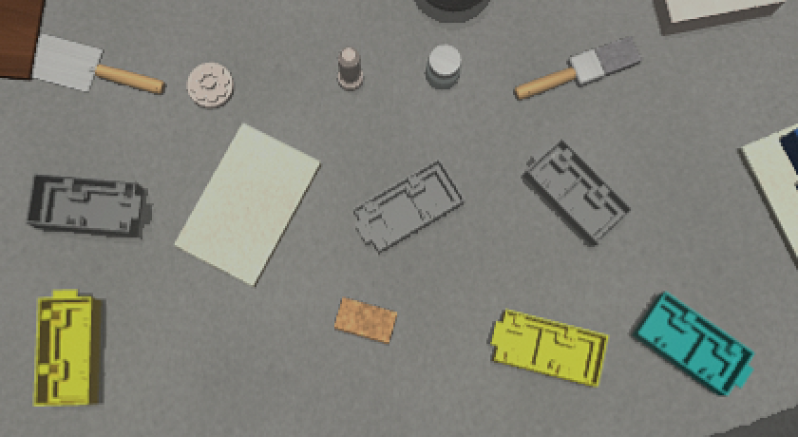

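View pics/scene0c.png

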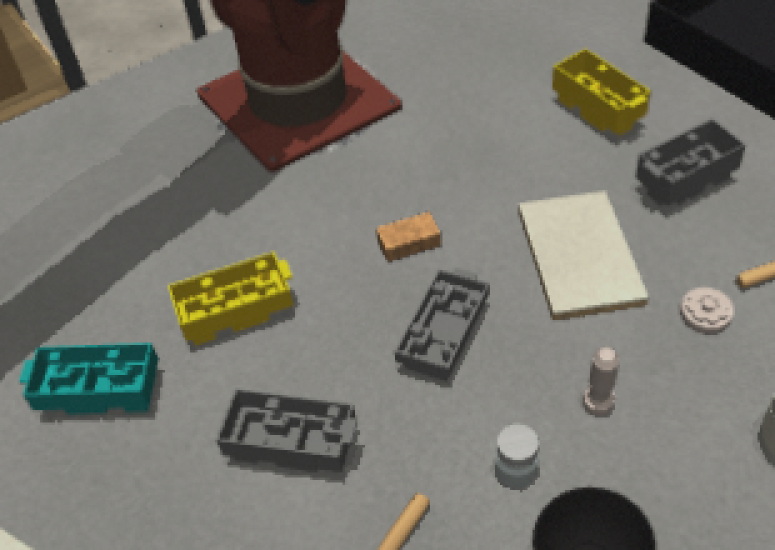

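The top crop shows three grey trays. Deep is at full-image px (166,188) with its tab to the right. Shallow is at (336,188) with its tab lower left. Split is at (424,182) with its tab upper left. The yellow trays at (156,262) and (409,263) and the turquoise one at (485,261) are look-alikes to leave alone. The grey ones fit the description, and these enlarged crops confirm it. Next I fit the poses.

```bash
cat >> h.py <<'E'
from scipy.optimize import minimize
S=4
def proj(c,X):
    p,_=cv2.projectPoints(np.asarray(X,float),cv2.Rodrigues(c['R'])[0],c['t'],np.array([[c['fx'],0,c['cx']],[0,c['fy'],c['cy']],[0,0,1.]]),np.array(c['D'],float)); return p[:,0]
def ray(c,u,v,z):
    p=cv2.undistortPoints(np.array([[[u,v]]],float),np.array([[c['fx'],0,c['cx']],[0,c['fy'],c['cy']],[0,0,1.]]),np.array(c['D'],float))[0,0]
    d=c['R'].T@np.array([p[0],p[1],1]); o=-c['R'].T@c['t']; return o+d*(z-o[2])/d[2]
def rect(l,w,z,x0=0): return [(x0+a*l/2,b*w/2,z) for a in(-1,1) for b in(-1,1)]
def circ(d,z): return [(d/2*np.cos(t),d/2*np.sin(t),z) for t in np.arange(0,6.28,.2)]
def tray(h): return [rect(.118,.053,0)+rect(.118,.053,.02)+rect(.133,.066,.02)+rect(.133,.066,h), rect(.009,.03,h,.071)+rect(.009,.03,h-.003,.071)]
M={'deep_tray':tray(.064),'split_tray':tray(.052),'shallow_tray':tray(.040),'board':[rect(.19,.12,0)+rect(.19,.12,.016)],
'finial':[circ(.036,0)+circ(.036,.008),circ(.03,0)+circ(.029,.086)+circ(.012,.1)],'rosette':[circ(.064,0)+circ(.064,.018)],'jar':[circ(.048,0)+circ(.048,.06)]}
def sil(c,m,p,z0=0):
    x,y,a=p; im=np.zeros((400*S,640*S),np.uint8)
    R=np.array([[np.cos(a),-np.sin(a),0],[np.sin(a),np.cos(a),0],[0,0,1]])
    for part in m:
        q=(proj(c,np.array(part)@R.T+[x,y,z0])+.5)*S
        cv2.fillConvexPoly(im,cv2.convexHull(q.astype(np.float32)).round().astype(np.int32),1)
    return im.astype(bool)
def fit(views,m,p0,z0=0):
    big=[(c,cv2.resize(k.astype(np.float32),None,fx=S,fy=S,interpolation=1)>.5) for c,k in views]
    def iou(p): 
        r=[]
        for c,k in big:
            s=sil(c,m,p,z0); r.append((s&k).sum()/(s|k).sum())
        return r
    f=lambda p:-sum(iou(p))
    r=minimize(f,p0,method='Nelder-Mead',options=dict(initial_simplex=np.array(p0)+np.array([[0,0,0],[.015,0,0],[0,.015,0],[0,0,.25]])))
    r=minimize(f,r.x,method='Nelder-Mead',options=dict(xatol=1e-4,initial_simplex=r.x+np.array([[0,0,0],[.004,0,0],[0,.004,0],[0,0,.06]])))
    return r.x,iou(r.x)
def near(label,cam,c,X,tol=25):
    b=[]
    u=proj(c,[X])[0]
    for d in cut_out(label,cam):
        e=d['box']; dist=np.hypot((e[0]+e[2])/2-u[0],(e[1]+e[3])/2-u[1])
        if dist<tol:b.append((dist,d))
    return min(b,key=lambda t:t[0])[1]['mask'] if b else None
E
cat > m0.py <<'E'
from h import *
C={n:capture(n) for n in('top','scene')}
I={'deep_tray':(166,188,.064,-1.6),'split_tray':(424,182,.052,1.0),'shallow_tray':(336,188,.04,2.1),'board':(250,187,.016,-.6),'finial':(304,123,0,0),'rosette':(229,125,.02,0),'jar':(354,115,.06,0)}
for l,(u,v,z,a) in I.items():
    X=ray(C['top'],u,v,z)
    V={}
    for n in C:
        capture(n); k=near(l,n,C[n],[X[0],X[1],z/2])
        if k is not None: V[n]=k
    out=[np.round(X[:2],3)]
    for g in ([*([[n] for n in V]),list(V)] if len(V)>1 else [list(V)]):
        if g:
            p,i=fit([(C[n],V[n]) for n in g],M[l],[X[0],X[1],a]); out+=[g,np.round(p,4).tolist(),np.round(i,2).tolist()]
    print(l,*out)
E
python3 m0.py
```

```text
deep_tray [0.488 0.313] ['top'] [0.4936, 0.3222, -1.6653] [0.97] ['scene'] [0.4951, 0.3247, -1.6539] [0.91] ['top', 'scene'] [0.4943, 0.3232, -1.6617] [0.96, 0.9]
split_tray [ 0.506 -0.32 ] ['top'] [0.5141, -0.3213, 0.7532] [0.96] ['scene'] [0.5149, -0.3194, 0.7482] [0.96] ['top', 'scene'] [0.5148, -0.3204, 0.7529] [0.96, 0.95]
shallow_tray [ 0.493 -0.102] ['top'] [0.4971, -0.0984, 2.1157] [0.96] ['scene'] [0.4965, -0.0958, 2.1085] [0.97] ['top', 'scene'] [0.4969, -0.0978, 2.1102] [0.96, 0.96]
board [0.501 0.115] ['top'] [0.5035, 0.1154, -0.4676] [0.97] ['scene'] [0.5034, 0.118, -0.4756] [0.97] ['top', 'scene'] [0.5035, 0.117, -0.4736] [0.96, 0.97]
finial [ 0.677 -0.02 ] ['top'] [0.6827, -0.0201, 0.1653] [0.94] ['scene'] [0.681, -0.0171, 0.0272] [0.92] ['top', 'scene'] [0.6824, -0.0195, 0.1459] [0.94, 0.89]
rosette [0.664 0.173] ['top'] [0.6679, 0.173, 0.0284] [0.93] ['scene'] [0.6677, 0.1737, 0.0939] [0.79] ['top', 'scene'] [0.668, 0.1722, 0.1034] [0.92, 0.79]
jar [ 0.677 -0.148]
```

```bash
cat > g.py <<'E'
# usage: g.py x y z psi ... : tool-frame deltas (turn first, then shift)
from bench import manip
import numpy as np, sys
s=manip.state(); x,y,z=s['ee_pos']; q=s['tcp_rot']; psi=2*np.arctan2(q[1],q[0])
print('t',round(s['time_s'],2),'pose',np.round([x,y,z],4),'psi',round((psi+np.pi)%(2*np.pi)-np.pi,4),'tilt',np.round(q[2:],3),'w',round(s['width'],3),'F',np.round(s['force'],1),'ff',np.round(s['finger_force'],1),'q',np.round(s['q'],2))
a=list(map(float,sys.argv[1:]))
for i in range(0,len(a),4):
    X,Y,Z,P=a[i:i+4]; d=(P-psi+np.pi)%(2*np.pi)-np.pi
    dx,dy=(X-x)*100,(Y-y)*100
    print('turn',round(-d,3),' cm x %.2f y %.2f z %.2f'%(dx*np.cos(P)+dy*np.sin(P),dx*np.sin(P)-dy*np.cos(P),(z-Z)*100))
    x,y,z,psi=X,Y,Z,P
E
python3 g.py .55 -.15 .25 1.48 .494 .3235 .16 1.48 .494 .3235 .054 1.48
```

```text
t 2.3 pose [ 0.1569 -0.6308  0.2416] psi 0.2438 tilt [0. 0.] w 0.999 F [ 0.4 -0.2  0.3] ff 0.0 q [ 1.23  0.33  0.04  1.47 -0.01  1.34 -0.06]
turn -1.236  cm x 51.44 y 34.79 z -0.84
turn -0.0  cm x 46.65 y -9.87 z 9.00
turn -0.0  cm x 0.00 y 0.00 z 10.60
```

Emit:
send_rows(
  series=[0, 0, -0.1, -0.1545, 0, 0, -0.1, -0.1545, 0, 0, -0.1, -0.1545, 0, 0, -0.1, -0.1545, 0, 0, -0.1, -0.1545, 0, 0, -0.1, -0.1545, 0, 0, -0.1, -0.1545, 0, 0, -0.1, -0.1545],
  jaw=1,
)

```text
time_s: 3.3
ee_pos: [0.1568, -0.6308, 0.2496]
tcp_rot: [0.737, 0.676, 0.0, -0.0]
force: [-0.0, 0.3, -0.7]
width: 1.003
finger_force: 0.0
```

Emit:
send_rows(
  series=[3.215, 2.174, 0, 0, 3.215, 2.174, 0, 0, 3.215, 2.174, 0, 0, 3.215, 2.174, 0, 0, 3.215, 2.174, 0, 0, 3.215, 2.174, 0, 0, 3.215, 2.174, 0, 0, 3.215, 2.174, 0, 0],
)

```text
time_s: 4.3
ee_pos: [0.3542, -0.3894, 0.2498]
tcp_rot: [0.739, 0.674, -0.0, 0.0]
force: [1.1, 0.3, -0.3]
width: 0.999
finger_force: 0.0
```

Emit:
send_rows(
  series=[3.215, 2.174, 0, 0, 3.215, 2.174, 0, 0, 3.215, 2.174, 0, 0, 3.215, 2.174, 0, 0, 3.215, 2.174, 0, 0, 3.215, 2.174, 0, 0, 3.215, 2.174, 0, 0, 3.215, 2.174, 0, 0],
)

```text
time_s: 5.3
ee_pos: [0.5508, -0.1492, 0.2498]
tcp_rot: [0.739, 0.674, 0.0, 0.0]
force: [0.6, -0.6, 0.1]
width: 0.996
finger_force: 0.0
```

```bash
python3 g.py  .494 .3235 .16 1.48
```

```text
t 5.3 pose [ 0.5508 -0.1492  0.2498] psi 1.4795 tilt [0. 0.] w 0.996 F [ 0.6 -0.6  0.1] ff 0.0 q [ 0.68  0.22 -0.58  1.63  0.12  1.33 -0.  ]
turn -0.001  cm x 46.56 y -9.94 z 8.98
```

Emit:
send_rows(
  series=[4.656, -0.994, 0.9, 0, 4.656, -0.994, 0.9, 0, 4.656, -0.994, 0.9, 0, 4.656, -0.994, 0.9, 0, 4.656, -0.994, 0.9, 0, 4.656, -0.994, 0.9, 0, 4.656, -0.994, 0.9, 0, 4.656, -0.994, 0.9, 0],
)

```text
time_s: 6.3
ee_pos: [0.5046, 0.2293, 0.1775]
tcp_rot: [0.739, 0.674, 0.0, 0.0]
force: [0.5, 0.3, 0.9]
width: 0.995
finger_force: 0.0
```

Emit:
send_rows(
  series=[4.656, -0.994, 0.9, 0, 4.656, -0.994, 0.9, 0, 0, 0, 0, 0],
)

```text
time_s: 6.68
ee_pos: [0.491, 0.3269, 0.1591]
tcp_rot: [0.736, 0.676, 0.0, -0.001]
force: [-0.5, -1.2, 0.3]
width: 1.003
finger_force: 0.0
```

```bash
python3 - <<'E'
from h import *
c=shot('scene','s1'); a=c['img'][:,:,::-1]
u=proj(c,[[.494,.3235,.05]])[0].astype(int)
cv2.imwrite('pics/s1c.png',cv2.resize(a[u[1]-75:u[1]+65,u[0]-90:u[0]+90],None,fx=4,fy=4,interpolation=3))
E
python3 g.py .494 .3235 .054 1.48
```

```text
t 6.72 pose [0.4923 0.3244 0.1592] psi 1.4833 tilt [-0.    -0.001] w 0.999 F [ 0.  -0.8  0.4] ff 0.0 q [ 0.01  0.38 -0.82  1.69  0.3   1.2  -0.97]
turn 0.003  cm x -0.08 y 0.18 z 10.52
```

View pics/s1c.png

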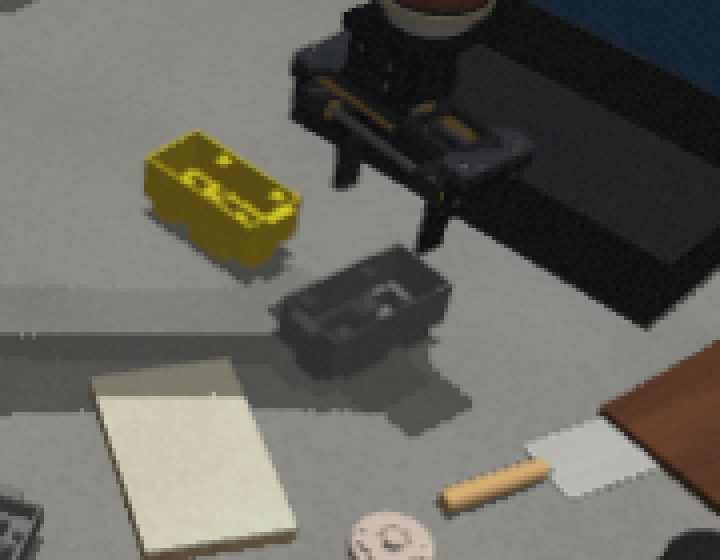

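The fingers (px 345,180 and 435,240 in the crop) straddle the grey deep tray at (365,310), and the yellow one is clear. Descending.

Emit:
send_rows(
  series=[-0.08, 0.18, 1.8, 0.003, 0, 0, 1.8, 0, 0, 0, 1.8, 0, 0, 0, 1.8, 0, 0, 0, 1.8, 0, 0, 0, 1.5, 0, 0, 0, 0, 0],
)

```text
time_s: 7.6
ee_pos: [0.4944, 0.3213, 0.0532]
tcp_rot: [0.739, 0.673, -0.001, -0.0]
force: [-1.0, 0.5, 0.4]
width: 1.0
finger_force: 0.0
```

Emit:
send_rows(
  series=[0, 0, 0, 0, 0, 0, 0, 0, 0, 0, 0, 0, 0, 0, 0, 0, 0, 0, 0, 0, 0, 0, 0, 0, 0, 0, 0, 0],
  jaw=-1,
  force=25,
)

```text
time_s: 8.48
ee_pos: [0.4946, 0.3221, 0.0552]
tcp_rot: [0.739, 0.673, 0.0, -0.0]
force: [-3.8, -1.1, 6.2]
width: 0.753
finger_force: 25.0
```

```bash
python3 g.py .494 .3235 .2 1.48 .5035 .117 .2 -0.473 .5035 .117 .072 -0.473
```

```text
t 8.47 pose [0.4946 0.3221 0.0552] psi 1.4772 tilt [ 0. -0.] w 0.753 F [-3.8 -1.1  6.2] ff 25.0 q [-0.04  0.5  -0.77  1.78  0.4   1.03 -1.05]
turn -0.003  cm x 0.13 y -0.08 z -14.48
turn 1.953  cm x 10.25 y 17.95 z 0.00
turn -0.0  cm x 0.00 y -0.00 z 12.80
```

Emit:
send_rows(
  series=[0, 0, -1, 0, 0, 0, -2, 0, 0, 0, -2.5, 0, 0, 0, -2.5, 0, 0, 0, -2.5, 0, 0, 0, -2.5, 0, 0, 0, -1.5, 0, 0, 0, 0, 0],
)

```text
time_s: 9.48
ee_pos: [0.4956, 0.322, 0.201]
tcp_rot: [0.74, 0.673, 0.001, 0.0]
force: [0.8, 0.5, -3.6]
width: 0.756
finger_force: 25.0
```

```bash
python3 g.py .5047 .1164 .19 2.669
```

```text
t 9.47 pose [0.4956 0.322  0.201 ] psi 1.4765 tilt [0.001 0.   ] w 0.756 F [ 0.8  0.5 -3.6] ff 25.0 q [ 0.03  0.35 -0.84  1.64  0.27  1.27 -0.95]
turn -1.192  cm x -10.16 y -17.89 z 1.10
```

Emit:
send_rows(
  series=[0, 0, 0, -0.149, 0, 0, 0, -0.149, 0, 0, 0, -0.149, 0, 0, 0, -0.149, 0, 0, 0, -0.149, 0, 0, 0, -0.149, 0, 0, 0, -0.149, 0, 0, 0, -0.149],
)

```text
time_s: 10.48
ee_pos: [0.4947, 0.3212, 0.1984]
tcp_rot: [0.232, 0.973, -0.001, -0.001]
force: [0.7, 1.1, -3.4]
width: 0.755
finger_force: 25.0
```

Emit:
send_rows(
  series=[-1.7, -3, 0.2, 0, -1.7, -3, 0.2, 0, -1.7, -3, 0.2, 0, -1.7, -3, 0.2, 0, -1.7, -3, 0.2, 0, -1.66, -2.89, 0.1, 0, 0, 0, 0, 0, 0, 0, 0, 0],
)

```text
time_s: 11.48
ee_pos: [0.5037, 0.1165, 0.1881]
tcp_rot: [0.234, 0.972, 0.0, -0.0]
force: [-0.2, 0.1, -2.7]
width: 0.758
finger_force: 25.0
```

```bash
python3 g.py .5047 .1164 .0725 2.669
```

```text
t 11.47 pose [0.5037 0.1165 0.1881] psi 2.6688 tilt [ 0. -0.] w 0.758 F [-0.2  0.1 -2.7] ff 25.0 q [ 0.65  0.25 -1.08  1.81  0.23  1.22  0.6 ]
turn -0.0  cm x -0.09 y 0.04 z 11.56
```

Emit:
send_rows(
  series=[-0.09, 0.04, 2.5, 0, 0, 0, 2.5, 0, 0, 0, 2.5, 0, 0, 0, 2, 0, 0, 0, 1.2, 0, 0, 0, 0.6, 0, 0, 0, 0.3, 0, 0, 0, 0, 0],
)

```text
time_s: 12.48
ee_pos: [0.5053, 0.1161, 0.0729]
tcp_rot: [0.234, 0.972, 0.0, 0.0]
force: [0.1, 0.5, -2.9]
width: 0.757
finger_force: 25.0
```

```bash
python3 g.py .5047 .1164 .071 2.669
```

```text
t 12.47 pose [0.5053 0.1161 0.0729] psi 2.6687 tilt [0. 0.] w 0.757 F [ 0.1  0.5 -2.9] ff 25.0 q [ 0.55  0.4  -1.    1.93  0.39  1.02  0.47]
turn -0.0  cm x 0.07 y -0.00 z 0.19
```

Lower to contact, then check position before release by the picture after release.

Emit:
send_rows(
  series=[0.05, 0, 0.1, 0, 0, 0, 0.1, 0, 0, 0, 0, 0],
)

```text
time_s: 12.85
ee_pos: [0.5049, 0.1163, 0.0712]
tcp_rot: [0.234, 0.972, -0.0, 0.0]
force: [-2.3, -0.7, 4.8]
width: 0.756
finger_force: 25.0
```

Emit:
send_rows(
  series=[0, 0, 0, 0, 0, 0, 0, 0, 0, 0, 0, 0, 0, 0, 0, 0],
  jaw=1,
)

```text
time_s: 13.35
ee_pos: [0.5046, 0.1163, 0.0705]
tcp_rot: [0.234, 0.972, 0.0, -0.0]
force: [0.5, 0.5, 0.3]
width: 0.992
finger_force: 0.0
```

Emit:
send_rows(
  series=[0, 0, -2, 0, 0, 0, -3, 0, 0, 0, -4, 0, 0, 0, -4, 0, 0, 0, -3, 0, 0, 0, 0, 0],
)

```text
time_s: 14.1
ee_pos: [0.5058, 0.1171, 0.2339]
tcp_rot: [0.234, 0.972, 0.001, 0.002]
force: [0.4, 0.1, -1.1]
width: 0.996
finger_force: 0.0
```

```bash
python3 g.py .515 -.32 .23 0.751 .515 -.32 .042 .751
```

```text
t 14.1 pose [0.5058 0.1171 0.2339] psi 2.6691 tilt [0.001 0.002] w 0.996 F [ 0.4  0.1 -1.1] ff 0.0 q [ 0.69  0.2  -1.11  1.75  0.19  1.3   0.64]
turn 1.918  cm x -29.15 y 32.58 z 0.39
turn -0.0  cm x 0.00 y 0.00 z 18.80
```

Emit:
send_rows(
  series=[0, 0, 0, 0.16, 0, 0, 0, 0.16, 0, 0, 0, 0.16, 0, 0, 0, 0.16, 0, 0, 0, 0.16, 0, 0, 0, 0.16, 0, 0, 0, 0.16, 0, 0, 0, 0.16],
)

```text
time_s: 15.1
ee_pos: [0.5041, 0.1164, 0.2303]
tcp_rot: [0.77, 0.638, -0.0, -0.0]
force: [-0.5, -0.3, 0.3]
width: 1.001
finger_force: 0.0
```

Emit:
send_rows(
  series=[0, 0, 0, 0.16, 0, 0, 0, 0.16, 0, 0, 0, 0.16, 0, 0, 0, 0.158, -3, 3.3, 0, 0, -3, 3.3, 0, 0, -3, 3.3, 0, 0, -3, 3.3, 0, 0],
)

```text
time_s: 16.1
ee_pos: [0.5064, -0.0632, 0.2305]
tcp_rot: [0.93, 0.367, -0.0, -0.0]
force: [0.7, 0.6, -0.5]
width: 0.999
finger_force: 0.0
```

Emit:
send_rows(
  series=[-3, 3.3, 0, 0, -3, 3.3, 0, 0, -3, 3.3, 0, 0, -3, 3.3, 0, 0, -3, 3.3, 0, 0, -2.1, 2.8, 0, 0, 0, 0, 0, 0],
)

```text
time_s: 16.98
ee_pos: [0.5124, -0.3227, 0.2296]
tcp_rot: [0.931, 0.365, -0.0, -0.001]
force: [-0.0, 1.0, -0.9]
width: 0.999
finger_force: 0.0
```

```bash
cat > m.py <<'E'
import sys
from h import *
# m.py label x y yaw z0
l=sys.argv[1]; x,y,a,z0=map(float,sys.argv[2:6])
V={}
for n in ('top','scene'):
    c=capture(n); k=near(l,n,c,[x,y,z0+.03])
    if k is None: print(n,'none'); continue
    p,i=fit([(c,k)],M[l],[x,y,a],z0); V[n]=p; print(n,np.round(p,4),np.round(i,3))
print('mean',np.round(np.mean(list(V.values()),0),4))
E
python3 m.py deep_tray .5035 .117 -.473 .016;python3 m.py split_tray .515 -.32 .751 0; python3 g.py .515 -.32 .042 .751
```

```text
top [ 0.5028  0.116  -0.4761] [0.957]
scene [ 0.5026  0.1186 -0.4625] [0.957]
mean [ 0.5027  0.1173 -0.4693]
top [ 0.5142 -0.3184  0.7221] [0.421]
scene [ 0.5153 -0.3204  0.7491] [0.928]
mean [ 0.5147 -0.3194  0.7356]
t 17.38 pose [ 0.5138 -0.319   0.2308] psi 0.7521 tilt [0. 0.] w 1.002 F [ 0.2 -0.2  0.1] ff 0.0 q [ 0.93  0.3  -0.55  1.57  0.16  1.32 -0.46]
turn 0.001  cm x 0.02 y 0.16 z 18.88
```

The deep tray sits within 1 mm of the board centre and lined up with it. Picking the split tray (grey, tab upper left; the yellow and turquoise ones are elsewhere).

Emit:
send_rows(
  series=[0.02, 0.16, 3.5, 0.001, 0, 0, 3.5, 0, 0, 0, 3.5, 0, 0, 0, 3.5, 0, 0, 0, 3, 0, 0, 0, 1.8, 0, 0, 0, 0, 0],
)

```text
time_s: 18.25
ee_pos: [0.5143, -0.3204, 0.0417]
tcp_rot: [0.93, 0.366, -0.001, -0.001]
force: [-0.3, -0.2, 0.2]
width: 0.998
finger_force: 0.0
```

Emit:
send_rows(
  series=[0, 0, 0, 0, 0, 0, 0, 0, 0, 0, 0, 0, 0, 0, 0, 0, 0, 0, 0, 0, 0, 0, 0, 0],
  jaw=-1,
  force=25,
)

```text
time_s: 19.0
ee_pos: [0.515, -0.3208, 0.0434]
tcp_rot: [0.931, 0.366, 0.0, 0.0]
force: [-1.8, 2.3, 6.7]
width: 0.756
finger_force: 25.0
```

```bash
python3 g.py .515 -.32 .23 .751
```

```text
t 19.0 pose [ 0.515  -0.3208  0.0434] psi 0.7497 tilt [0. 0.] w 0.756 F [-1.8  2.3  6.7] ff 25.0 q [ 0.89  0.48 -0.51  1.75  0.27  0.98 -0.54]
turn -0.001  cm x 0.06 y -0.06 z -18.66
```

Emit:
send_rows(
  series=[0, 0, -1, 0, 0, 0, -2.5, 0, 0, 0, -3.5, 0, 0, 0, -3.5, 0, 0, 0, -3.5, 0, 0, 0, -3, 0, 0, 0, -2, 0, 0, 0, 0, 0],
)

```text
time_s: 20.0
ee_pos: [0.5154, -0.3212, 0.2339]
tcp_rot: [0.931, 0.366, 0.001, 0.001]
force: [0.4, -0.4, -3.4]
width: 0.755
finger_force: 25.0
```

Emit:
send_rows(
  series=[0, 0, 0, -0.16, 0, 0, 0, -0.16, 0, 0, 0, -0.16, 0, 0, 0, -0.16, 0, 0, 0, -0.16, 0, 0, 0, -0.16, 0, 0, 0, -0.16, 0, 0, 0, -0.16],
)

```text
time_s: 21.0
ee_pos: [0.5141, -0.3206, 0.2307]
tcp_rot: [0.525, 0.851, 0.0, -0.001]
force: [0.8, 0.3, -3.2]
width: 0.759
finger_force: 25.0
```

Emit:
send_rows(
  series=[0, 0, 0, -0.16, 0, 0, 0, -0.16, 0, 0, 0, -0.16, 0, 0, 0, -0.16, 0, 0, 0, 0],
)

```text
time_s: 21.62
ee_pos: [0.5142, -0.3208, 0.231]
tcp_rot: [0.234, 0.972, 0.001, -0.001]
force: [-0.5, 0.2, -2.4]
width: 0.757
finger_force: 25.0
```

```bash
python3 g.py .5035 .117 .23 2.669
```

```text
t 21.62 pose [ 0.5142 -0.3208  0.231 ] psi 2.6688 tilt [ 0.001 -0.001] w 0.757 F [-0.5  0.2 -2.4] ff 25.0 q [ 1.15  0.37 -0.85  1.56  0.28  1.35  1.37]
turn -0.0  cm x 20.88 y 38.49 z 0.10
```

Emit:
send_rows(
  series=[2.2, 4, 0, 0, 2.2, 4, 0, 0, 2.2, 4, 0, 0, 2.2, 4, 0, 0, 2.2, 4, 0, 0, 2.2, 4, 0, 0, 2.2, 4, 0, 0, 2.2, 4, 0, 0],
)

```text
time_s: 22.62
ee_pos: [0.5029, 0.0454, 0.2321]
tcp_rot: [0.236, 0.972, -0.0, -0.0]
force: [0.4, 0.4, -3.6]
width: 0.76
finger_force: 25.0
```

Emit:
send_rows(
  series=[1.64, 3.25, 0, 0, 1.64, 3.24, 0, 0, 0, 0, 0, 0, 0, 0, 0, 0],
)

```text
time_s: 23.12
ee_pos: [0.5035, 0.1163, 0.232]
tcp_rot: [0.235, 0.972, -0.0, -0.0]
force: [0.7, -0.4, -2.6]
width: 0.759
finger_force: 25.0
```

```bash
python3 g.py .5035 .117 .1184 2.669
```

```text
t 23.12 pose [0.5035 0.1163 0.232 ] psi 2.6675 tilt [-0. -0.] w 0.759 F [ 0.7 -0.4 -2.6] ff 25.0 q [ 0.7   0.21 -1.12  1.76  0.19  1.3   0.63]
turn -0.002  cm x 0.03 y 0.06 z 11.36
```

Emit:
send_rows(
  series=[0.03, 0.05, 2.5, -0.002, 0, 0, 2.5, 0, 0, 0, 2.5, 0, 0, 0, 1.8, 0, 0, 0, 0.9, 0, 0, 0, 0.6, 0, 0, 0, 0.5, 0, 0, 0, 0, 0],
)

```text
time_s: 24.12
ee_pos: [0.5038, 0.1175, 0.1196]
tcp_rot: [0.233, 0.973, 0.0, 0.0]
force: [-0.5, -0.4, -2.6]
width: 0.756
finger_force: 25.0
```

```bash
python3 g.py .5035 .117 .1174 2.669
```

```text
t 24.12 pose [0.5038 0.1175 0.1196] psi 2.6717 tilt [0. 0.] w 0.756 F [-0.5 -0.4 -2.6] ff 25.0 q [ 0.6   0.34 -1.06  1.89  0.33  1.1   0.52]
turn 0.003  cm x 0.00 y -0.06 z 0.22
```

Emit:
send_rows(
  series=[0, -0.03, 0.1, 0.002, 0, 0, 0.1, 0, 0, 0, 0.1, 0, 0, 0, 0, 0],
)

```text
time_s: 24.62
ee_pos: [0.5038, 0.1172, 0.1173]
tcp_rot: [0.234, 0.972, -0.0, 0.0]
force: [-3.1, -1.3, 7.7]
width: 0.756
finger_force: 25.0
```

```bash
python3 g.py .5035 .117 .1174 2.669
```

```text
t 24.62 pose [0.5038 0.1172 0.1173] psi 2.6698 tilt [-0.  0.] w 0.756 F [-3.1 -1.3  7.7] ff 25.0 q [ 0.6   0.34 -1.05  1.89  0.33  1.1   0.52]
turn 0.001  cm x 0.01 y -0.03 z -0.01
```

Emit:
send_rows(
  series=[0, 0, 0, 0, 0, 0, 0, 0, 0, 0, 0, 0, 0, 0, 0, 0],
  jaw=1,
)

```text
time_s: 25.12
ee_pos: [0.5036, 0.1172, 0.1165]
tcp_rot: [0.234, 0.972, 0.0, -0.0]
force: [0.5, -0.2, 0.7]
width: 0.992
finger_force: 0.0
```

Emit:
send_rows(
  series=[0, 0, -2, 0, 0, 0, -3, 0, 0, 0, -4, 0, 0, 0, -3, 0, 0, 0, 0, 0],
)

```text
time_s: 25.75
ee_pos: [0.5048, 0.118, 0.2399]
tcp_rot: [0.234, 0.972, 0.001, 0.002]
force: [-1.0, -0.3, -0.7]
width: 0.998
finger_force: 0.0
```

```bash
python3 g.py .4967 -.0971 .22 2.111
```

```text
t 25.75 pose [0.5048 0.118  0.2399] psi 2.67 tilt [0.001 0.002] w 0.998 F [-1.  -0.3 -0.7] ff 0.0 q [ 0.7   0.2  -1.12  1.75  0.19  1.31  0.64]
turn 0.559  cm x -18.03 y -11.76 z 1.99
```

Emit:
send_rows(
  series=[0, 0, 0, 0.14, 0, 0, 0, 0.14, 0, 0, 0, 0.14, 0, 0, 0, 0.139, -3, -2, 0.3, 0, -3, -2, 0.3, 0, -3, -2, 0.3, 0, -3, -2, 0.3, 0],
)

```text
time_s: 26.75
ee_pos: [0.4962, -0.028, 0.2244]
tcp_rot: [0.493, 0.87, -0.0, -0.0]
force: [1.6, 0.1, 0.3]
width: 0.998
finger_force: 0.0
```

Emit:
send_rows(
  series=[-3, -2, 0.3, 0, -3, -1.8, 0.3, 0, 0, 0, 0, 0],
)

```text
time_s: 27.12
ee_pos: [0.4941, -0.1008, 0.2179]
tcp_rot: [0.495, 0.869, -0.0, -0.001]
force: [-1.1, -0.1, 0.1]
width: 0.998
finger_force: 0.0
```

```bash
python3 m.py split_tray .5035 .117 2.669 .074; python3 - <<'E'
from h import *
c=shot('scene','s2'); a=c['img'][:,:,::-1]
u=proj(c,[[.5,.08,.07]])[0].astype(int)
cv2.imwrite('pics/s2c.png',cv2.resize(a[u[1]-65:u[1]+65,u[0]-80:u[0]+80],None,fx=4.5,fy=4.5,interpolation=3))
E
python3 g.py .4967 -.0971 .03 2.111
```

```text
top [0.5049 0.1158 2.6824] [0.965]
scene [0.5046 0.1183 2.6608] [0.952]
mean [0.5048 0.117  2.6716]
t 27.38 pose [ 0.495  -0.0966  0.2187] psi 2.1127 tilt [0. 0.] w 1.001 F [-0.4  0.   0. ] ff 0.0 q [ 0.95  0.13 -0.89  1.81  0.11  1.25  0.57]
turn 0.002  cm x -0.13 y 0.12 z 18.87
```

View pics/s2c.png

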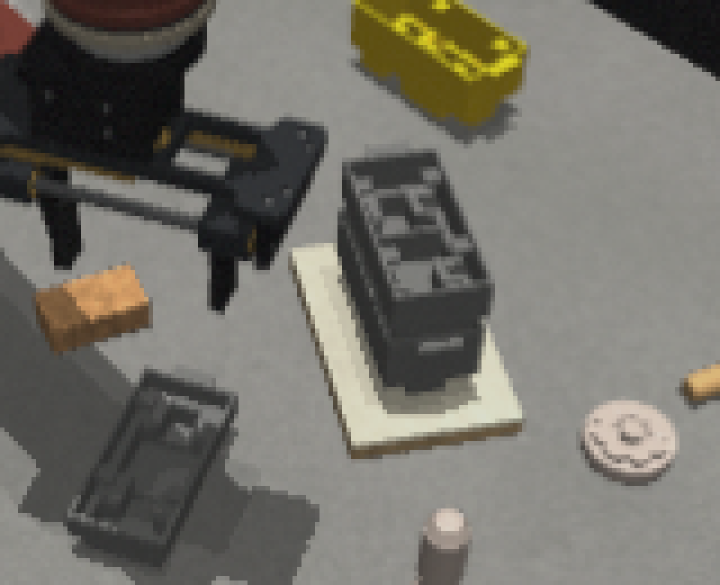

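The middle tray sits level on the deep one. Its tab is at (390,150) and the deep tray's is at (440,345), so they are at opposite ends. The shallow tray is at (155,465). Picking it up.

Emit:
send_rows(
  series=[-0.13, 0.12, 3.5, 0.002, 0, 0, 3.5, 0, 0, 0, 3.5, 0, 0, 0, 3.5, 0, 0, 0, 3, 0, 0, 0, 1.8, 0, 0, 0, 0, 0],
)

```text
time_s: 28.25
ee_pos: [0.4961, -0.0977, 0.0299]
tcp_rot: [0.493, 0.87, 0.0, -0.001]
force: [0.5, -0.4, 0.5]
width: 1.001
finger_force: 0.0
```

Emit:
send_rows(
  series=[0, 0, 0, 0, 0, 0, 0, 0, 0, 0, 0, 0, 0, 0, 0, 0, 0, 0, 0, 0, 0, 0, 0, 0],
  jaw=-1,
  force=25,
)

```text
time_s: 29.0
ee_pos: [0.4971, -0.0986, 0.0313]
tcp_rot: [0.494, 0.87, -0.0, 0.001]
force: [-1.2, -0.6, 6.6]
width: 0.751
finger_force: 25.0
```

Emit:
send_rows(
  series=[0, 0, -2, 0, 0, 0, -2, 0, 0, 0, -1, 0, 0, 0, 0, 0.16, 0, 0, 0, 0.16, 0, 0, 0, 0.16, 0, 0, 0, 0.16, 0, 0, 0, 0.16],
)

```text
time_s: 30.0
ee_pos: [0.4966, -0.0985, 0.0811]
tcp_rot: [0.795, 0.607, 0.0, 0.0]
force: [0.1, -0.8, -1.5]
width: 0.755
finger_force: 25.0
```

Emit:
send_rows(
  series=[0, 0, 0, 0.16, 0, 0, 0, 0.16, 0, 0, 0, 0.16, 0, 0, 0, 0.16, 0, 0, 0, 0.16, 0, 0, 0, 0.16, 0, 0, 0, 0.15, 0, 0, 0, 0],
)

```text
time_s: 31.0
ee_pos: [0.4967, -0.0984, 0.081]
tcp_rot: [0.995, 0.1, 0.0, 0.0]
force: [0.6, -0.2, -0.7]
width: 0.758
finger_force: 25.0
```

```bash
python3 g.py .4967 -.0971 .0315 0.2
```

```text
t 31.0 pose [ 0.4967 -0.0984  0.081 ] psi 0.1998 tilt [0. 0.] w 0.758 F [ 0.6 -0.2 -0.7] ff 25.0 q [ 0.61  0.24 -0.56  1.97  0.15  0.97 -1.39]
turn -0.0  cm x 0.03 y -0.12 z 4.95
```

Emit:
send_rows(
  series=[0, 0, 2, 0, 0, 0, 1.8, 0, 0, 0, 0.8, 0, 0, 0, 0.4, 0, 0, 0, 0, 0],
)

```text
time_s: 31.62
ee_pos: [0.4966, -0.0982, 0.0311]
tcp_rot: [0.995, 0.1, -0.0, 0.0]
force: [-3.3, 0.2, 3.8]
width: 0.754
finger_force: 25.0
```

Emit:
send_rows(
  series=[0, 0, 0, 0, 0, 0, 0, 0, 0, 0, 0, 0, 0, 0, 0, 0, 0, 0, -2, 0, 0, 0, -3, 0, 0, 0, -3, 0, 0, 0, 0, 0],
  jaw=1,
)

```text
time_s: 32.62
ee_pos: [0.4982, -0.0986, 0.1128]
tcp_rot: [0.995, 0.099, 0.002, 0.001]
force: [-0.9, 0.2, 0.3]
width: 0.999
finger_force: 0.0
```

Emit:
send_rows(
  series=[0, 0, 0, -0.17, 0, 0, 0, -0.17, 0, 0, 0, -0.17, 0, 0, 0, -0.17, 0, 0, 0, -0.17, 0, 0, 0, -0.17, 0, 0, 0, -0.17, 0, 0, 0, -0.17],
)

```text
time_s: 33.62
ee_pos: [0.4961, -0.0983, 0.1097]
tcp_rot: [0.709, 0.705, -0.0, -0.001]
force: [-0.4, -1.1, -1.0]
width: 0.994
finger_force: 0.0
```

Emit:
send_rows(
  series=[0, 0, 0, -0.17, 0, 0, 0, -0.17, 0, 0, 0, -0.17, 0, 0, 0, -0.17, 0, 0, 0, -0.17, 0, 0, 0, -0.17, 0, 0, 0, -0.17, 0, 0, 0, -0.17],
)

```text
time_s: 34.62
ee_pos: [0.4962, -0.0983, 0.1097]
tcp_rot: [0.108, 0.994, 0.0, -0.0]
force: [-0.2, -0.7, 0.0]
width: 1.0
finger_force: 0.0
```

Emit:
send_rows(
  series=[0, 0, 0, -0.17, 0, 0, 0, -0.17, 0, 0, 0, -0.08, 0, 0, 0, 0],
)

```text
time_s: 35.12
ee_pos: [0.4962, -0.0983, 0.1099]
tcp_rot: [-0.098, 0.995, 0.0, -0.0]
force: [0.1, 0.8, -1.0]
width: 1.0
finger_force: 0.0
```

```bash
python3 m.py shallow_tray .4967 -.0975 .2 0; python3 g.py .4967 -.0975 .03 3.34
```

```text
top [ 0.4963 -0.0785  0.0164] [0.033]
scene [ 0.4979 -0.0971  0.2056] [0.825]
mean [ 0.4971 -0.0878  0.111 ]
t 35.33 pose [ 0.4965 -0.0983  0.1104] psi -2.9458 tilt [ 0. -0.] w 1.0 F [ 0.   1.1 -0.4] ff 0.0 q [ 1.01  0.31 -1.02  1.93  0.3   1.07  1.63]
turn -0.003  cm x -0.04 y 0.08 z 8.04
```

Emit:
send_rows(
  series=[0, 0, 2.5, -0.003, 0, 0, 2.5, 0, 0, 0, 2, 0, 0, 0, 1, 0, 0, 0, 0, 0],
)

```text
time_s: 35.95
ee_pos: [0.4964, -0.0982, 0.0302]
tcp_rot: [-0.1, 0.995, 0.0, -0.0]
force: [0.1, -0.5, 1.2]
width: 0.999
finger_force: 0.0
```

Emit:
send_rows(
  series=[0, 0, 0, 0, 0, 0, 0, 0, 0, 0, 0, 0, 0, 0, 0, 0, 0, 0, 0, 0, 0, 0, 0, 0],
  jaw=-1,
)

```text
time_s: 36.7
ee_pos: [0.4969, -0.0985, 0.031]
tcp_rot: [-0.1, 0.995, -0.0, 0.0]
force: [-1.4, -0.7, 6.7]
width: 0.756
finger_force: 25.0
```

Emit:
send_rows(
  series=[0, 0, -1.5, 0, 0, 0, -3, 0, 0, 0, -4, 0, 0, 0, -4, 0, 0, 0, -4, 0, 0, 0, -3, 0, 0, 0, -2, 0, 0, 0, 0, 0],
)

```text
time_s: 37.7
ee_pos: [0.4971, -0.0984, 0.2466]
tcp_rot: [-0.1, 0.995, -0.001, 0.001]
force: [0.3, 0.1, -1.5]
width: 0.752
finger_force: 25.0
```

Emit:
send_rows(
  series=[0, 0, 0, 0.13, 0, 0, 0, 0.13, 0, 0, 0, 0.13, 0, 0, 0, 0.13, 0, 0, 0, 0.13, 0, 0, 0, 0.02, 0, 0, 0, 0],
)

```text
time_s: 38.58
ee_pos: [0.4963, -0.0983, 0.2448]
tcp_rot: [0.232, 0.973, 0.0, -0.001]
force: [-0.2, 0.2, -0.6]
width: 0.755
finger_force: 25.0
```

```bash
python3 m.py shallow_tray .4967 -.0975 -.473 .218; python3 g.py .504 .117 .23 2.669
```

```text
top none
scene [ 0.5028 -0.0994 -0.5084] [0.745]
mean [ 0.5028 -0.0994 -0.5084]
t 38.77 pose [ 0.4966 -0.0984  0.2454] psi 2.673 tilt [ 0. -0.] w 0.752 F [ 0.1 -0.3 -0.6] ff 25.0 q [ 1.06  0.13 -1.01  1.76  0.11  1.31  1.12]
turn 0.004  cm x 9.14 y 19.51 z 1.54
```

Emit:
send_rows(
  series=[1.8, 3.9, 0.1, 0.004, 1.8, 3.9, 0.1, 0, 1.8, 3.9, 0.1, 0, 1.8, 3.9, 0.1, 0, 1.94, 3.91, 0.1, 0, 0, 0, 0, 0, 0, 0, 0, 0],
)

```text
time_s: 39.65
ee_pos: [0.5042, 0.1164, 0.2405]
tcp_rot: [0.234, 0.972, -0.0, -0.0]
force: [-0.7, -0.7, -1.6]
width: 0.748
finger_force: 25.0
```

```bash
python3 g.py .504 .117 .155 2.669
```

```text
t 39.65 pose [0.5042 0.1164 0.2405] psi 2.6683 tilt [-0. -0.] w 0.748 F [-0.7 -0.7 -1.6] ff 25.0 q [ 0.72  0.21 -1.14  1.74  0.19  1.32  0.63]
turn -0.001  cm x 0.04 y 0.04 z 8.55
```

Emit:
send_rows(
  series=[0.04, 0.03, 2.5, 0, 0, 0, 2.5, 0, 0, 0, 1.8, 0, 0, 0, 1, 0, 0, 0, 0.6, 0, 0, 0, 0.25, 0, 0, 0, 0.1, 0, 0, 0, 0, 0],
)

```text
time_s: 40.65
ee_pos: [0.5041, 0.1175, 0.1534]
tcp_rot: [0.235, 0.972, 0.0, 0.0]
force: [0.1, 0.2, -1.0]
width: 0.759
finger_force: 25.0
```

```bash
python3 g.py .504 .117 .151 2.669
```

```text
t 40.65 pose [0.5041 0.1175 0.1534] psi 2.6679 tilt [0. 0.] w 0.759 F [ 0.1  0.2 -1. ] ff 25.0 q [ 0.65  0.3  -1.1   1.85  0.29  1.16  0.55]
turn -0.001  cm x -0.01 y -0.05 z 0.24
```

Emit:
send_rows(
  series=[0, -0.03, 0.1, 0, 0, 0, 0.1, 0, 0, 0, 0.1, 0, 0, 0, 0, 0],
)

```text
time_s: 41.15
ee_pos: [0.5039, 0.1172, 0.151]
tcp_rot: [0.235, 0.972, -0.0, 0.0]
force: [-4.6, -1.9, 10.4]
width: 0.757
finger_force: 25.0
```

```bash
python3 g.py .504 .117 .151 2.669
```

```text
t 41.15 pose [0.5039 0.1172 0.151 ] psi 2.6678 tilt [-0.  0.] w 0.757 F [-4.6 -1.9 10.4] ff 25.0 q [ 0.65  0.31 -1.1   1.86  0.3   1.16  0.54]
turn -0.001  cm x -0.01 y -0.01 z -0.00
```

Emit:
send_rows(
  series=[0, 0, 0, 0, 0, 0, 0, 0, 0, 0, 0, 0, 0, 0, 0, 0],
  jaw=1,
)

```text
time_s: 41.65
ee_pos: [0.5038, 0.1171, 0.15]
tcp_rot: [0.235, 0.972, 0.0, -0.0]
force: [-1.0, 0.4, -1.0]
width: 0.995
finger_force: 0.0
```

Emit:
send_rows(
  series=[0, 0, -2, 0, 0, 0, -3, 0, 0, 0, -4, 0, 0, 0, -1, 0, 0, 0, 0, 0],
)

```text
time_s: 42.28
ee_pos: [0.5041, 0.1172, 0.251]
tcp_rot: [0.235, 0.972, 0.0, 0.001]
force: [-0.2, 0.1, -0.2]
width: 1.003
finger_force: 0.0
```

```bash
python3 g.py .682 -.0185 .25 2.669
```

```text
t 42.27 pose [0.5041 0.1172 0.251 ] psi 2.6676 tilt [0.    0.001] w 1.003 F [-0.2  0.1 -0.2] ff 0.0 q [ 0.73  0.2  -1.15  1.73  0.19  1.33  0.64]
turn -0.001  cm x -22.01 y -3.99 z 0.10
```

Emit:
send_rows(
  series=[-3.6, -0.66, 0, -0.001, -3.7, -0.67, 0, 0, -3.7, -0.67, 0, 0, -3.7, -0.67, 0, 0, -3.7, -0.67, 0, 0, -3.6, -0.65, 0, 0, 0, 0, 0, 0, 0, 0, 0, 0],
)

```text
time_s: 43.28
ee_pos: [0.6808, -0.0178, 0.2489]
tcp_rot: [0.234, 0.972, 0.0, -0.001]
force: [0.4, 1.2, -0.3]
width: 1.001
finger_force: 0.0
```

```bash
python3 m.py shallow_tray .504 .117 -.473 .12; python3 m.py finial .682 -.0185 0 0; python3 - <<'E'
from h import *
c=shot('scene','s3'); a=c['img'][:,:,::-1]
u=proj(c,[[.58,.06,.07]])[0].astype(int)
cv2.imwrite('pics/s3c.png',cv2.resize(a[u[1]-65:u[1]+65,u[0]-80:u[0]+80],None,fx=4.5,fy=4.5,interpolation=3))
E
python3 g.py .682 -.0185 .067 2.669
```

```text
top [ 0.5052  0.1154 -0.471 ] [0.974]
scene none
mean [ 0.5052  0.1154 -0.471 ]
top [ 0.6785 -0.0167  0.0989] [0.767]
scene [ 0.6831 -0.0178  0.1203] [0.923]
mean [ 0.6808 -0.0173  0.1096]
t 43.73 pose [ 0.6813 -0.0186  0.2503] psi 2.6689 tilt [-0.  0.] w 0.999 F [ 1.3  0.7 -0.7] ff 0.0 q [ 0.6   0.57 -0.97  1.33  0.46  1.48  0.76]
turn -0.0  cm x -0.06 y 0.04 z 18.33
```

View pics/s3c.png

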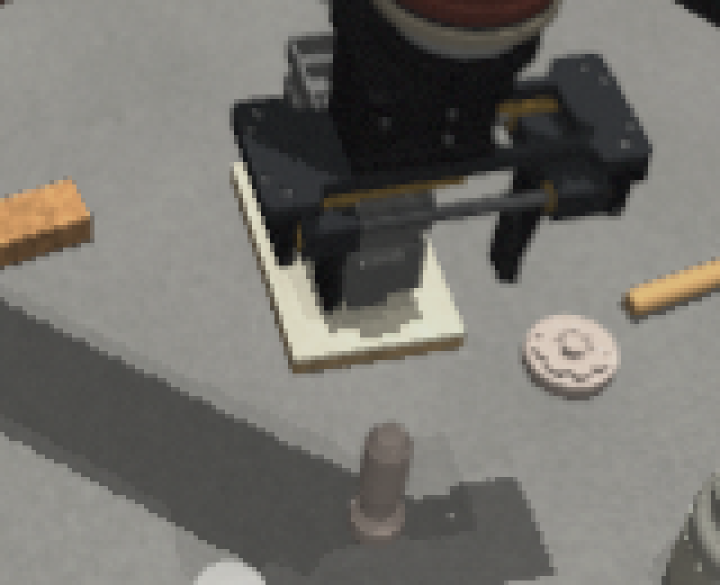

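Emit:
send_rows(
  series=[-0.06, 0.04, 3, 0, 0, 0, 3.5, 0, 0, 0, 3.5, 0, 0, 0, 3.5, 0, 0, 0, 3, 0, 0, 0, 1.8, 0, 0, 0, 0, 0],
)

```text
time_s: 44.6
ee_pos: [0.6816, -0.0186, 0.0661]
tcp_rot: [0.234, 0.972, -0.0, -0.001]
force: [0.3, 0.0, 0.6]
width: 1.001
finger_force: 0.0
```

Emit:
send_rows(
  series=[0, 0, 0, 0, 0, 0, 0, 0, 0, 0, 0, 0, 0, 0, 0, 0, 0, 0, 0, 0, 0, 0, 0, 0, 0, 0, 0, 0, 0, 0, 0, 0],
  jaw=-1,
  force=12,
)

```text
time_s: 45.6
ee_pos: [0.6822, -0.0185, 0.0671]
tcp_rot: [0.234, 0.972, 0.0, -0.0]
force: [-0.5, 0.8, 0.5]
width: 0.326
finger_force: 12.0
```

```bash
python3 g.py .682 -.0185 .067 2.669
```

```text
t 45.6 pose [ 0.6822 -0.0185  0.0671] psi 2.6688 tilt [ 0. -0.] w 0.326 F [-0.5  0.8  0.5] ff 12.0 q [ 0.57  0.71 -0.89  1.52  0.58  1.19  0.68]
turn -0.0  cm x 0.01 y -0.01 z 0.01
```

Emit:
send_rows(
  series=[0, 0, -0.5, 0, 0, 0, -1.5, 0, 0, 0, -3, 0, 0, 0, -4, 0, 0, 0, -4, 0, 0, 0, -4, 0, 0, 0, -2.5, 0, 0, 0, -1, 0],
)

```text
time_s: 46.6
ee_pos: [0.6826, -0.0181, 0.2748]
tcp_rot: [0.234, 0.972, 0.0, 0.001]
force: [0.1, -0.3, -2.0]
width: 0.326
finger_force: 12.0
```

```bash
python3 g.py .5157 .111 .27 2.669
```

```text
t 46.6 pose [ 0.6826 -0.0181  0.2748] psi 2.669 tilt [0.    0.001] w 0.326 F [ 0.1 -0.3 -2. ] ff 12.0 q [ 0.59  0.56 -0.97  1.29  0.45  1.52  0.77]
turn -0.0  cm x 20.74 y 3.90 z 0.48
```

Emit:
send_rows(
  series=[1, 0.19, 0, 0, 2.5, 0.47, 0, 0, 3.5, 0.66, 0, 0, 4, 0.75, 0, 0, 4, 0.75, 0, 0, 3, 0.56, 0, 0, 1.8, 0.34, 0, 0, 0.94, 0.18, 0, 0],
)

```text
time_s: 47.6
ee_pos: [0.5145, 0.1108, 0.2716]
tcp_rot: [0.234, 0.972, -0.0, -0.0]
force: [-0.6, 0.9, -0.5]
width: 0.328
finger_force: 12.0
```

Emit:
send_rows(
  series=[0, 0, 0, 0, 0, 0, 0, 0, 0, 0, 0, 0],
)

```text
time_s: 47.98
ee_pos: [0.5158, 0.1101, 0.2719]
tcp_rot: [0.235, 0.972, 0.0, -0.0]
force: [0.2, -0.6, -1.9]
width: 0.327
finger_force: 12.0
```

```bash
python3 g.py .5157 .111 .1906 2.669
```

```text
t 47.98 pose [0.5158 0.1101 0.2719] psi 2.6678 tilt [ 0. -0.] w 0.327 F [ 0.2 -0.6 -1.9] ff 12.0 q [ 0.73  0.21 -1.15  1.67  0.2   1.38  0.65]
turn -0.001  cm x 0.05 y 0.08 z 8.13
```

Emit:
send_rows(
  series=[0.03, -0.05, 1, 0, 0, 0, 2, 0, 0, 0, 2, 0, 0, 0, 1.3, 0, 0, 0, 0.9, 0, 0, 0, 0.5, 0, 0, 0, 0.3, 0, 0, 0, 0, 0],
)

```text
time_s: 48.98
ee_pos: [0.5149, 0.1104, 0.1922]
tcp_rot: [0.234, 0.972, 0.0, 0.0]
force: [0.3, 0.4, -0.7]
width: 0.329
finger_force: 12.0
```

```bash
python3 - <<'E'
from h import *
c=shot('scene','s4'); a=c['img'][:,:,::-1]
u=proj(c,[[.51,.11,.15]])[0].astype(int)
cv2.imwrite('pics/s4c.png',cv2.resize(a[u[1]-45:u[1]+50,u[0]-55:u[0]+55],None,fx=6,fy=6,interpolation=3))
E
python3 g.py .5157 .111 .1896 2.669
```

```text
t 49.02 pose [0.5149 0.1104 0.1924] psi 2.6688 tilt [0. 0.] w 0.327 F [-0.4  0.1 -0.7] ff 12.0 q [ 0.68  0.28 -1.12  1.79  0.27  1.24  0.59]
turn -0.0  cm x -0.04 y 0.09 z 0.28
```

View pics/s4c.png

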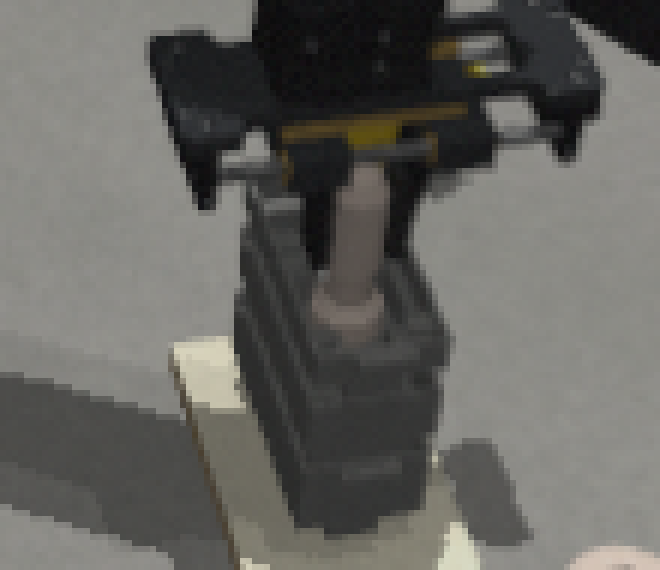

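The foot (crop px 345,320) is inside the top tray and already below rib-top height with no contact, so it is in the pocket. Lowering the last millimetres.

Emit:
send_rows(
  series=[-0.03, 0.05, 0.1, 0, 0, 0, 0.1, 0, 0, 0, 0.1, 0, 0, 0, 0, 0],
)

```text
time_s: 49.52
ee_pos: [0.5154, 0.1107, 0.1894]
tcp_rot: [0.234, 0.972, 0.0, 0.0]
force: [-1.3, -0.4, 2.7]
width: 0.326
finger_force: 12.0
```

```bash
python3 g.py .5157 .111 .1896 2.669
```

```text
t 49.52 pose [0.5154 0.1107 0.1894] psi 2.6688 tilt [0. 0.] w 0.326 F [-1.3 -0.4  2.7] ff 12.0 q [ 0.68  0.29 -1.12  1.79  0.27  1.23  0.58]
turn -0.0  cm x -0.01 y 0.04 z -0.02
```

Emit:
send_rows(
  series=[0, 0, 0, 0, 0, 0, 0, 0, 0, 0, 0, 0, 0, 0, 0, 0, 0, 0, 0, 0],
  jaw=0.6,
)

```text
time_s: 50.15
ee_pos: [0.5152, 0.1106, 0.189]
tcp_rot: [0.234, 0.972, 0.0, -0.0]
force: [0.3, -0.2, 0.4]
width: 0.768
finger_force: 0.0
```

Emit:
send_rows(
  series=[0, 0, -1, 0, 0, 0, -2, 0, 0, 0, -3, 0, 0, 0, -3, 0, 0, 0, -2, 0, 0, 0, 0, 0],
)

```text
time_s: 50.9
ee_pos: [0.516, 0.1109, 0.3008]
tcp_rot: [0.234, 0.972, 0.0, 0.001]
force: [-0.2, 0.3, -0.1]
width: 0.802
finger_force: 0.0
```

```bash
python3 g.py .52 -.12 .3 2.669
```

```text
t 50.9 pose [0.516  0.1109 0.3008] psi 2.6686 tilt [0.    0.001] w 0.802 F [-0.2  0.3 -0.1] ff 0.0 q [ 0.74  0.19 -1.16  1.63  0.18  1.43  0.66]
turn -0.0  cm x -10.87 y -20.38 z 0.08
```

Emit:
send_rows(
  series=[-2, -3.7, 0, 0, -2, -3.7, 0, 0, -2, -3.7, 0, 0, -2, -3.7, 0, 0, -2, -3.7, 0, 0, -0.8, -1.5, 0, 0, 0, 0, 0, 0, 0, 0, 0, 0],
)

```text
time_s: 51.9
ee_pos: [0.5204, -0.1146, 0.299]
tcp_rot: [0.233, 0.972, 0.0, -0.0]
force: [-0.1, 0.3, -0.1]
width: 0.803
finger_force: 0.0
```

```bash
for a in "board .5035 .117 -.473 0" "shallow_tray .505 .117 -.473 .12" "finial .5157 .111 0 .1225"; do echo $a; python3 m.py $a; done; python3 - <<'E'
from h import *
c=shot('scene','s5'); a=c['img'][:,:,::-1]; c2=shot('top','t5'); b=c2['img'][:,:,::-1]
u=proj(c,[[.51,.11,.12]])[0].astype(int); v=proj(c2,[[.53,.11,.12]])[0].astype(int)
A=cv2.resize(a[u[1]-50:u[1]+50,u[0]-40:u[0]+40],None,fx=5,fy=5,interpolation=3);B=cv2.resize(b[v[1]-50:v[1]+50,v[0]-40:v[0]+40],None,fx=5,fy=5,interpolation=3)
cv2.imwrite('pics/fin.png',np.hstack([A,B[:, :400]])[:, :800])
E
```

```text
board .5035 .117 -.473 0
top [ 0.5021  0.1136 -0.4912] [0.377]
scene [ 0.503   0.117  -0.4639] [0.48]
mean [ 0.5026  0.1153 -0.4776]
shallow_tray .505 .117 -.473 .12
top [ 0.5057  0.1152 -0.479 ] [0.782]
scene [ 0.5043  0.118  -0.4757] [0.617]
mean [ 0.505   0.1166 -0.4773]
finial .5157 .111 0 .1225
top [0.5145 0.1102 0.1866] [0.859]
scene [0.5143 0.1133 0.2685] [0.889]
mean [0.5144 0.1118 0.2275]
```

View pics/fin.png

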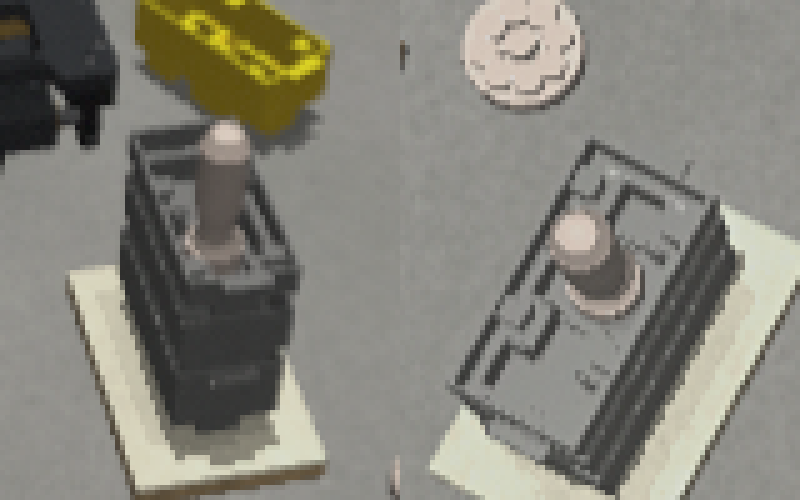

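Left view: the stack is level and square on the board, and the finial stands upright at (222,240) in the top tray. Right view: the finial's foot at (605,295) is in the pocket, the middle tray's tab shows lower left, and the rosette is untouched. The fits give the tray centres about 1.5 mm from the board centre. Handing in.

```bash
python3 -c "
from bench import manip; print(manip.job_done())"
```

```text
the job is handed in; nothing more can be done
None
```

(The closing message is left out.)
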